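Hang the headset on the telescoping stand and hold the stand raised

ROBOT

A 6-joint arm with a two-finger parallel gripper is mounted at the origin on a cart in front of the work surface, level with it; the furniture and walls round the work are solid. World frame = base frame: x ahead of the robot, y to its left, z up, the work surface at z = 0. Lengths are in m, angles in degrees, forces in N, time in s.
With the tool pointing down it reaches from about 0.3 to 0.875 m from the base axis. Payload 6.4 kg.
Tool frame: the origin (TCP) lies between the finger pads; the fingertips stand 25 mm ahead of it and the grasp point (between the pads) lies 6 mm ahead of it; z points along the fingers, y is the line along which they close (so a half turn about z gives the same grasp; the last joint's range is limited). The gripper opens to 88 mm and grips with 3 to 60 N. Pads are 18 mm wide; open, the fingers measure 123 mm over their backs; the gripper's body (75 mm by 187 mm) begins 45 mm behind the grasp point.
Start: joints at [52.695, 10.359, 92.074, -0, 77.567, -11.82], TCP at [0.247, 0.519, 0.264] pointing down, gripper open.
Joint ranges: [-171.53, 171.53], [-51.25, 118.39], [17.06, 147.69], [-65.23, 245.23], [0, 150.52], [-178.68, 178.68]. Speed limits (degrees/s): [147.25, 147.25, 172.46, 180, 180, 180].

INTERFACE

Orientations are given as [roll, pitch, yaw] about the fixed x, y, z axes, in that order (R = Rz(yaw) Ry(pitch) Rx(roll)).
In Python, from rig import observe, get_image, finish_job gives the robot as it stands.
- The arm moves only by the tool send_rows, never from a script. Its argument "targets" is a list of rows, each an object of numbers: "x", "y", "z": the shift along the world's x, y, z in cm; "rx", "ry", "rz": the turn, a rotation vector about the world's x, y, z in rad; "gripper": the finger opening in cm, from 0 to 8.81. In form: [{"x": .., "y": .., "z": .., "rx": .., "ry": .., "rz": .., "gripper": ..}, ...]. A call has 1 to 12 rows; each row shifts and turns the commanded pose from where the row before left it; what a row does not reach is not made up. A row lasts 1/10 s, in which the tool goes at most 50 mm and 8.59 degrees, less where a joint would pass 70% of its speed; a pose out of reach is approached as far as the arm can. A call is refused whole if a number of a shift passes 5 or a number of a turn 0.15, either way. A call with a gripper value outside its range is refused whole. The fingers move at their own pace and stop on an object; "newtons" is the grip in N (left out, the last holds). Time passes only in rows, so rows that do not move let the fingers close. It gives the time, the measured TCP pose, the force, the opening and the grip force at its end, in the units of the state.
- observe(): the state, without advancing time (a new reading comes with each control period).
- get_image(name): name is "side" or "top" or "wrist"; returns a dict with "img" (400x640x3 uint8, blue, green, red), "depth" (400x640 float32, m along the optical axis (not along the pixel's ray), 0 where there is no reading), "K" (3x3 intrinsics, pixels), "k1" (the pictures are not rectified: a ray, as slopes to the right and down, at radius r is drawn at 1 + k1 r^2 times it, then the intrinsics apply), "T" (4x4, takes a point from camera to world coordinates); the wrist camera has in their place "mount" (4x4, takes a point from camera to tool coordinates, whose origin is the TCP and whose axes are the flange's). Camera axes: x right, y up, looking along -z (the intrinsics and any distortion apply to the point x, -y, -z); pixel columns grow to the right and rows downward; lengths in m; the calibration is good to about 2 mm. A picture is of the moment at which its call begins: read the wrist's pose just before it.
- finish_job(): hands the job in; it is judged then, once.
The state is a dict: "t": time; "joints": joint angles; "qd": joint speeds; "effort": joint torques, N m; "tcp_pos": TCP position; "orientation": TCP orientation; "ft_force": force on the tool from outside, world axes, zero at the start; "moment": the same for the moment, N m; "finger_gap": opening from 0.0 (shut) to 1.0 (fully open); "finger_force": force on a finger pad.
Only numpy, scipy, OpenCV 4.12 (cv2) and the standard library are available. Lean on these libraries where they do the work, as an engineer would, in place of code of your own. Each camera call takes 0.05 s, during which the arm holds its last target. There are 200 camera calls.

TASK

Hang the white headset by its headband over the side bar of the headset stand and let go of it. Then squeeze the red release button on the stand's handle, keep it squeezed, pull the handle up past the first stop to the second stop (as far as it goes), and finish while holding it up there with the button still squeezed, because it does not lock at the top and I need to tighten its clamp. Leave the other things on the desk where they are.

Things in the scene. Friction and masses are not known exactly. Their poses are not given: they have to be found in the camera images.
- headset: White on-ear headset, rigid, 0.16 kg, standing on its ear cups, headband up; 140 (x) x 54 (y) x 160 mm. Origin on the desk midway between the cups. The band arches in the x-z plane. Pinch the black crown pad (44 mm in x, 26 in y, from 140 to 160 mm high) along the headset's y, fingertips no lower than its underside, or they meet the bar. The cups (60 mm high) leave 72 mm between them.
- headset_crown (a point): Centre of the underside of the headset's crown pad (the face that rests on the bar).
- stand: Telescoping headset stand, fixed to the desk: dark round base 130 mm across, 14 mm high; upright tube 28 mm across up to 154 mm (34 mm collar at its top). Origin: centre of the underside of the base, z up. A mast slides up out of the tube, with a black handle block on top and a round side bar that points along the stand's +y.
- bar_mid (a point): Middle of the side bar's straight run, on its centre line, axes as the stand's. The bar is 12 mm thick, level, 180 mm above the desk when collapsed, and runs along the stand's y: free from 58 mm towards the handle (-y; the handle block's face is 67 mm away) to 68 mm the other way (+y), where its end turns up.
- bar_tip (a point): Upturned free end of the side bar, 76 mm from bar_mid along the stand's +y and 12 mm higher (its round top 18 mm above the bar's centre line).
- handle_grip (a point): Where to squeeze the handle, 224 mm up when collapsed, axes as the stand's. Black block 24 (x) x 26 (y) mm, from 36 mm below to 20 mm above this point. The red button, 18 mm wide, 26 tall, centred here on its -x face (towards the robot at yaw 0), stands out 7 mm: 31 mm across x, 25 squeezed. Pinch along the stand's x from above: one finger on the button, one on the plain +x face.
- release (a joint): Travel of the red button into the handle: 0 m out, 0.006 m fully squeezed; sprung, 3 N to start and 7 N fully in. Frees the mast beyond 0.004 m.
- mast (a joint): How far the mast is pulled up: 0 m collapsed and latched, 0.045 first stop (catches there, up and down, if the button is let out), 0.090 m second stop, the end of travel. With the headset it weighs about 4.5 N and slides with little friction; let go above the first stop it sinks back to it, as nothing locks at the top.
- mouse: Bystander: black computer mouse, 100x56x37 mm, loose. Origin under its centre.
- glue_stick: Bystander: upright white and red glue stick, 28 mm across, 92 mm tall, loose.
- eraser: Bystander: blue and white eraser, 19x42x12 mm, loose.
- small_carton: Bystander: small white and red carton, 62x88x45 mm, loose. Origin under its centre.
There are look-alikes about, which are no part of the job. Several things have the shape of the headset; the one meant has the colours described above.

How it is judged (in metres and radians):
On the way, in this order (a step that is already met when the one before it is completed fails the run):
1. the headset hangs freely by its crown pad on the side bar of the still collapsed stand, let go (x of headset_crown in the frame of bar_mid between -0.03 and 0.03 m and y of headset_crown in the frame of bar_mid between -0.055 and 0.06 m and z of headset_crown in the frame of bar_mid between 0.001 and 0.014 m and angle between headset's own z axis and vertical below 0.4 rad and contact force between the fingers and headset below 0.2 N and value of joint mast below 0.01 m and linear speed of headset below 0.05 m/s), for 0.3 s.
2. with the button squeezed the mast is pulled up past the first stop, the headset still hanging on it (x of headset_crown in the frame of bar_mid between -0.03 and 0.03 m and y of headset_crown in the frame of bar_mid between -0.055 and 0.06 m and z of headset_crown in the frame of bar_mid between 0.001 and 0.014 m and angle between headset's own z axis and vertical below 0.4 rad and contact force between the fingers and headset below 0.2 N and value of joint release above 0.0035 m and value of joint mast above 0.055 m), for 0.05 s.
At the end, for the whole second after the job is handed in: Mast up at its second stop (84 mm or more of 90) with the button squeezed in by the fingers (over 3.5 mm), so that only the gripper holds it up; the headset hangs still by its crown pad on the bar (within 30 mm across, 55 mm along it of bar_mid, tilt under 0.4 rad), untouched by the fingers (x of headset_crown in the frame of bar_mid between -0.03 and 0.03 m and y of headset_crown in the frame of bar_mid between -0.055 and 0.06 m and z of headset_crown in the frame of bar_mid between 0.001 and 0.014 m and angle between headset's own z axis and vertical below 0.4 rad and contact force between the fingers and headset below 0.2 N and value of joint mast above 0.084 m and value of joint release above 0.0035 m and contact force between the fingers and stand above 3 N and linear speed of headset below 0.05 m/s); the arm keeps its last pose, push and grip.
It fails at once if the mouse is moved by more than 40 mm (distance of mouse from where it was at the start of the episode above 0.04 m).
It fails at once if the glue stick is moved by more than 40 mm (distance of glue_stick from where it was at the start of the episode above 0.04 m).
It fails at once if the eraser is moved by more than 40 mm (distance of eraser from where it was at the start of the episode above 0.04 m).
It fails at once if the small carton is moved by more than 40 mm (distance of small_carton from where it was at the start of the episode above 0.04 m).
It also fails if it takes over 48 s, if anything falls off the work surface, if the arm or the gripper's body presses on something with over 40 N, if the wrist force passes 120 N, or if a joint passes its speed limit or range.

## Working session

There is one attempt and no reset: what is moved stays moved. The work goes in short steps, Python scripts to look and compute and a tool call to move; the robot and the scene stay as the last step left them, time stands still between calls to the robot, and variables do not carry over. Pictures are saved under pics/ and viewed, at most 10 in all, crops included, and the job is handed in when it is done.

Besides the shell and the picture viewer there is one more tool, called after "Emit:" as a command line: name --argument value ..., lists and objects as JSON in quotes. send_rows: Moves the arm, as the interface text tells. Its arguments: {"type":"object","properties":{"targets":{"type":"array"},"newtons":{"type":"number"}},"required":["targets"]}

```bash
mkdir -p pics; cat > h.py <<'E'
import numpy as np, cv2, pickle
from rig import observe, get_image
def ray(c,u,v):
    K=c["K"];k=c["k1"]
    d=np.array([(u-K[0,2])/K[0,0],(v-K[1,2])/K[1,1]]);s=d.copy()
    for _ in range(20): s=d/(1+k*(s@s))
    return np.array([s[0],-s[1],-1.])
def pt(c,u,v,w=1):
    z=c["depth"][v-w:v+w+1,u-w:u+w+1];z=z[z>0]
    if len(z)==0:return None
    return (c["T"]@np.append(ray(c,u,v)*np.median(z),1))[:3].round(4)
def atz(c,u,v,z):
    o=c["T"][:3,3];d=c["T"][:3,:3]@ray(c,u,v);return (o+d*(z-o[2])/d[2]).round(4)
def snap(n,f):
    c=get_image(n);cv2.imwrite(f"pics/{f}.png",c["img"]);pickle.dump(c,open(f"{f}.pkl","wb"));return c
def load(f): return pickle.load(open(f+".pkl","rb"))
E
python3 -c "
from h import *
for n in ('side','top'):
    c=snap(n,n+'0');print(c['T'].round(3).tolist())
print(observe())"
```

```text
[[0.963, 0.104, -0.25, 0.212], [-0.271, 0.375, -0.887, -1.181], [0.001, 0.921, 0.389, 0.701], [0.0, 0.0, 0.0, 1.0]]
[[-0.03, 0.996, -0.087, 0.465], [-0.999, -0.028, 0.019, 0.037], [0.017, 0.088, 0.996, 1.155], [0.0, 0.0, 0.0, 1.0]]
{'t': 0.1, 'joints': array([ 5.26961935e+01,  1.03969008e+01,  9.21264690e+01, -2.15159142e-03,
        7.75661315e+01, -1.18183035e+01]), 'qd': array([ 0.0039535 , -0.13045528, -0.12087421, -0.03867557,  0.0289408 ,
        0.02968899]), 'effort': array([-1.06934673e-03, -4.34820986e+01, -3.42699015e+01,  7.03207590e-02,
        3.40386748e-02, -3.26600639e-05]), 'tcp_pos': array([0.24711476, 0.51869866, 0.26290284]), 'orientation': array([-1.79911966e+02, -1.62747845e-02,  1.54514949e+02]), 'ft_force': array([-0.09386507,  0.14325874, -0.2632668 ]), 'moment': array([0.01215983, 0.02752543, 0.0451355 ]), 'finger_force': 0.0, 'finger_gap': 1.0032910862709479}
```

View pics/top0.png

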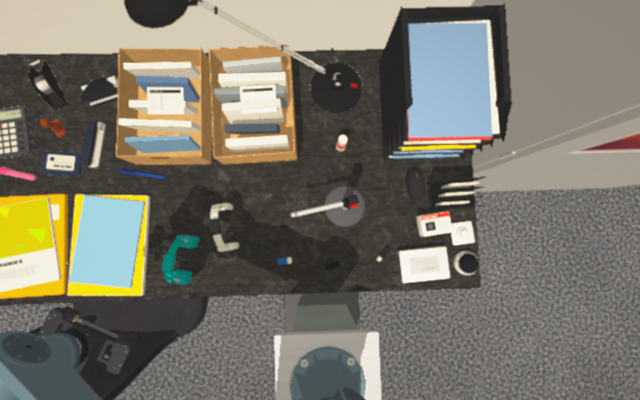

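View pics/side0.png

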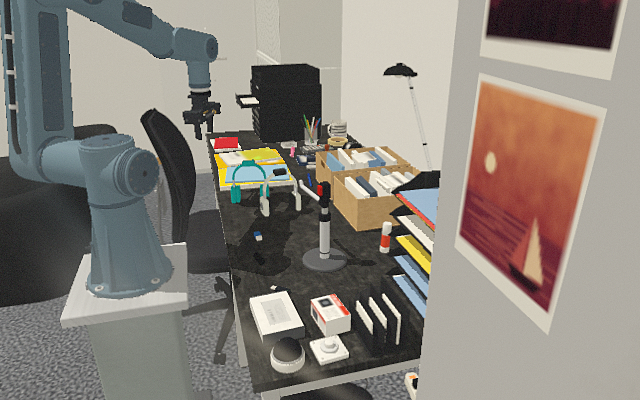

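The top view shows the white headset at about (222,228), the teal look-alike at (180,260), the stand base at (345,207) and the bar running left to (292,214). Next, an enlarged crop.

```bash
python3 -c "
from h import *
c=load('top0');i=c['img'][180:270,200:370];cv2.imwrite('pics/topc.png',cv2.resize(i,None,fx=4.7,fy=4.7,interpolation=cv2.INTER_CUBIC))
d=c['depth']
# points by height, headset area and stand area
P={}
for v in range(180,270):
  for u in range(195,375):
    p=pt(c,u,v,0)
    if p is not None:P[u,v]=p
for nm,(u0,u1),z0,z1 in (('crown',(205,250),.135,.17),('cups',(205,250),.03,.068),('bar',(285,340),.165,.20),('handle',(335,365),.22,.26),('base',(320,370),.008,.02),('tip',(285,300),.185,.21)):
  a=np.array([p for (u,v),p in P.items() if u0<=u<u1 and z0<p[2]<z1]);
  if len(a)==0: print(nm,0);continue
  m=a.mean(0);w,V=np.linalg.eigh(np.cov(a[:,:2].T));print(nm,len(a),m.round(4),np.median(a,0),a.min(0),a.max(0),'ang',np.degrees(np.arctan2(V[1,1],V[0,1])).round(1),(w**.5).round(4))
"
```

```text
crown 283 [0.4799 0.3002 0.1524] [0.4798 0.2999 0.1571] [0.4362 0.286  0.1354] [0.5241 0.3164 0.1645] ang -172.1 [0.0072 0.0226]
cups 312 [0.479  0.2909 0.0562] [0.4444  0.289   0.05825] [0.4091 0.2629 0.0308] [0.552  0.3348 0.067 ] ang -172.8 [0.0137 0.0545]
bar 219 [0.5168 0.0261 0.1859] [0.5165 0.0272 0.1852] [ 0.5016 -0.037   0.1779] [0.5335 0.0906 0.1986] ang 101.2 [0.0034 0.0374]
handle 127 [ 0.5324 -0.067   0.2408] [ 0.5327 -0.0674  0.2426] [ 0.5159 -0.0802  0.2202] [ 0.5481 -0.0534  0.2466] ang -171.2 [0.0074 0.0086]
base 1048 [ 0.5157 -0.0618  0.0127] [ 0.51995 -0.05805  0.0126 ] [ 0.3423 -0.1315  0.0081] [0.5985 0.0158 0.0199] ang 165.6 [0.0316 0.0635]
tip 30 [0.5064 0.0804 0.1924] [0.50685 0.0803  0.19455] [0.5014 0.0698 0.1853] [0.5121 0.0906 0.2011] ang 101.0 [0.0027 0.0064]
```

View pics/topc.png

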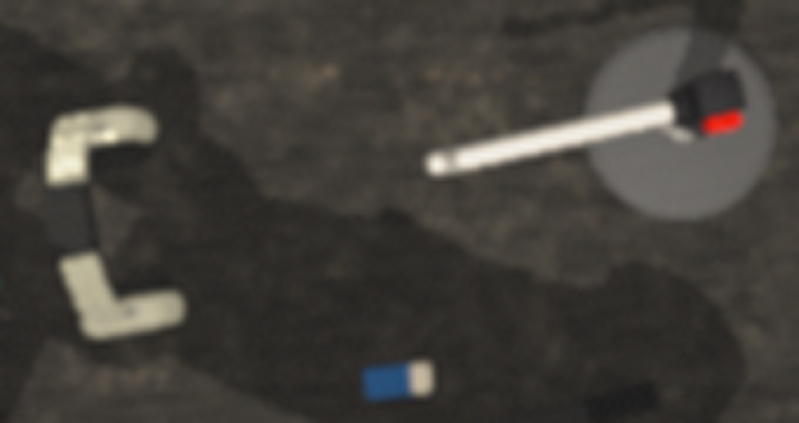

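The crop puts the crown pad at (72,218), which is full-picture (215,226). The bar runs from the handle at about (710,100) to the tip at (432,163), all in crop pixels. The heights agree with the given sizes: crown top 0.160, bar top 0.186 and handle top 0.244. The stand's yaw is about 11° and the headset's about 7.5°. Moving above the headset.

Emit:
send_rows --targets '[{"x": 2.9, "y": -2.7, "rz": 0.072}, {"x": 2.9, "y": -2.7, "rz": 0.072}, {"x": 2.9, "y": -2.7, "rz": 0.072}, {"x": 2.9, "y": -2.7, "rz": 0.072}, {"x": 2.9, "y": -2.7, "rz": 0.072}, {"x": 2.9, "y": -2.7, "rz": 0.072}, {"x": 2.9, "y": -2.7, "rz": 0.072}, {"x": 3.0, "y": -3.0, "rz": 0.072}, {}, {}, {}]'

```text
invalid input at $.targets[0]: expected keys x, y, z, rx, ry, rz, gripper
```

```bash
python3 -c "
from h import *
from scipy.spatial.transform import Rotation as R
o=observe();c=get_image('wrist');cv2.imwrite('pics/w1.png',c['img'])
T=np.eye(4);T[:3,:3]=R.from_euler('xyz',o['orientation'],degrees=True).as_matrix();T[:3,3]=o['tcp_pos'];c['T']=T@c['mount'];pickle.dump(c,open('w1.pkl','wb'))
print(o['t'],o['tcp_pos'],o['orientation'],c['mount'].round(3).tolist())
P=[];C=[]
for v in range(0,400,2):
  for u in range(0,640,2):
    p=pt(c,u,v,0)
    if p is not None and abs(p[0]-.48)<.12 and abs(p[1]-.3)<.06:P.append(p);C.append(c['img'][v,u])
P=np.array(P);C=np.array(C).mean(1)
for n,m in (('dark crown',(P[:,2]>.15)&(P[:,2]<.175)&(C<90)),('crown',(P[:,2]>.14)&(P[:,2]<.175)),('cups',(P[:,2]>.045)&(P[:,2]<.07))):
  a=P[m]
  if len(a)<5:print(n,len(a));continue
  w,V=np.linalg.eigh(np.cov(a[:,:2].T));print(n,len(a),a.mean(0).round(4),np.percentile(a,1,0).round(4),np.percentile(a,99,0).round(4),np.degrees(np.arctan2(V[1,1],V[0,1])),w**.5)
"
```

```text
0.1 [0.24711476 0.51869866 0.26290284] [-1.79911966e+02 -1.62747845e-02  1.54514949e+02] [[-0.001, 0.965, 0.262, 0.067], [1.0, 0.001, -0.0, 0.0], [-0.001, 0.262, -0.965, -0.121], [0.0, 0.0, 0.0, 1.0]]
dark crown 0
crown 0
cups 3
```

View pics/w1.png

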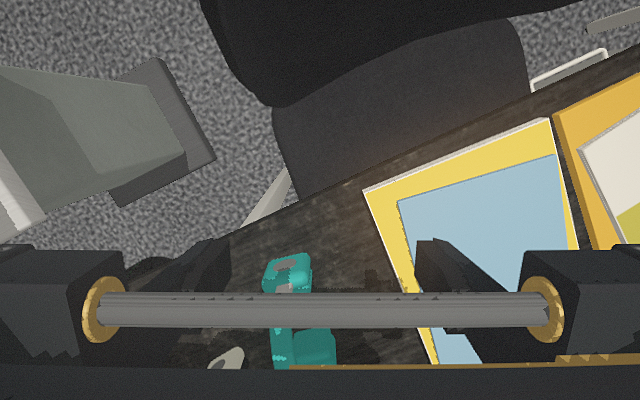

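The move was refused because every key is required. The wrist view here, still at the start pose, shows only the teal look-alike at (290,300).

Emit:
send_rows --targets '[{"x": 2.9, "y": -2.7, "z": 0, "rx": 0, "ry": 0, "rz": 0.072, "gripper": 8.8}, {"x": 2.9, "y": -2.7, "z": 0, "rx": 0, "ry": 0, "rz": 0.072, "gripper": 8.8}, {"x": 2.9, "y": -2.7, "z": 0, "rx": 0, "ry": 0, "rz": 0.072, "gripper": 8.8}, {"x": 2.9, "y": -2.7, "z": 0, "rx": 0, "ry": 0, "rz": 0.072, "gripper": 8.8}, {"x": 2.9, "y": -2.7, "z": 0, "rx": 0, "ry": 0, "rz": 0.072, "gripper": 8.8}, {"x": 2.9, "y": -2.7, "z": 0, "rx": 0, "ry": 0, "rz": 0.072, "gripper": 8.8}, {"x": 2.9, "y": -2.7, "z": 0, "rx": 0, "ry": 0, "rz": 0.072, "gripper": 8.8}, {"x": 3.0, "y": -3.0, "z": 0, "rx": 0, "ry": 0, "rz": 0.072, "gripper": 8.8}, {"x": 0, "y": 0, "z": 0, "rx": 0, "ry": 0, "rz": 0, "gripper": 8.8}, {"x": 0, "y": 0, "z": 0, "rx": 0, "ry": 0, "rz": 0, "gripper": 8.8}]'

```text
t: 1.15
tcp_pos: [0.4806, 0.2994, 0.2632]
orientation: [180.0, -0.1, -172.7]
ft_force: [-0.4, -0.7, 0.1]
finger_gap: 0.998
finger_force: 0.0
```

```bash
cat > w.py <<'E'
from h import *
from scipy.spatial.transform import Rotation as R
def wrist(f):
    o=observe();c=get_image('wrist');cv2.imwrite(f'pics/{f}.png',c['img'])
    T=np.eye(4);T[:3,:3]=R.from_euler('xyz',o['orientation'],degrees=True).as_matrix();T[:3,3]=o['tcp_pos'];c['T']=T@c['mount'];pickle.dump(c,open(f+'.pkl','wb'))
    print(o['t'],o['tcp_pos'].round(4),o['orientation'].round(2),o['joints'].round(1));return c
def stat(c,x,y,r,bands):
    P=[];C=[]
    for v in range(0,400,2):
      for u in range(0,640,2):
        p=pt(c,u,v,0)
        if p is not None and abs(p[0]-x)<r and abs(p[1]-y)<r:P.append(p);C.append(c['img'][v,u].mean())
    P=np.array(P);C=np.array(C)
    for n,z0,z1,cm in bands:
      a=P[(P[:,2]>z0)&(P[:,2]<z1)&(C<cm)]
      if len(a)<5:print(n,len(a));continue
      w,V=np.linalg.eigh(np.cov(a[:,:2].T));print(n,len(a),a.mean(0).round(4),np.percentile(a,1,0).round(4),np.percentile(a,99,0).round(4),np.degrees(np.arctan2(V[1,1],V[0,1])).round(1),(w**.5).round(4))
E
python3 -c "
from w import *
c=wrist('w2');stat(c,.48,.3,.1,[('dark',.15,.175,80),('crown',.14,.175,256),('cups',.045,.07,256)])"
```

```text
1.15 [0.4806 0.2994 0.2632] [ 1.7999e+02 -6.0000e-02 -1.7266e+02] [ 19.9   9.3  93.3   0.   77.4 -77.4]
dark 157 [0.4912 0.2978 0.1599] [0.4608 0.2856 0.1557] [0.502  0.3128 0.1617] -136.3 [0.0071 0.0095]
crown 753 [0.477  0.2982 0.1553] [0.4457 0.2852 0.1407] [0.5167 0.3122 0.1617] -172.1 [0.0068 0.0189]
cups 530 [0.4523 0.3211 0.0587] [0.411  0.2658 0.0464] [0.5479 0.3993 0.0635] 100.9 [0.0445 0.0451]
```

View pics/w2.png

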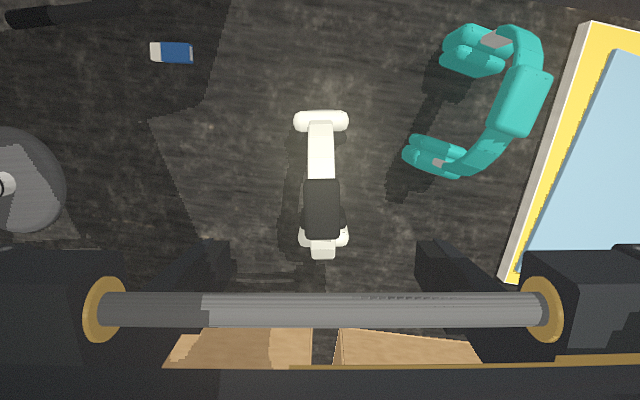

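The wrist view shows the pad at (321,210), in line with the fingers, and the teal look-alike clear to the right at (500,90). Pad centre is about (0.480, 0.299), top 0.160. Descending with a narrowed gripper and grasping.

Emit:
send_rows --targets '[{"x": 0, "y": 0, "z": -1, "rx": 0, "ry": 0, "rz": 0.005, "gripper": 5.2}, {"x": 0, "y": 0, "z": -2, "rx": 0, "ry": 0, "rz": 0.005, "gripper": 5.2}, {"x": 0, "y": 0, "z": -2, "rx": 0, "ry": 0, "rz": 0, "gripper": 5.2}, {"x": 0, "y": 0, "z": -2, "rx": 0, "ry": 0, "rz": 0, "gripper": 5.2}, {"x": 0, "y": 0, "z": -2, "rx": 0, "ry": 0, "rz": 0, "gripper": 5.2}, {"x": 0, "y": 0, "z": -0.6, "rx": 0, "ry": 0, "rz": 0, "gripper": 5.2}, {"x": 0, "y": 0, "z": 0, "rx": 0, "ry": 0, "rz": 0, "gripper": 5.2}, {"x": 0, "y": 0, "z": 0, "rx": 0, "ry": 0, "rz": 0, "gripper": 1.5}, {"x": 0, "y": 0, "z": 0, "rx": 0, "ry": 0, "rz": 0, "gripper": 1.5}, {"x": 0, "y": 0, "z": 0, "rx": 0, "ry": 0, "rz": 0, "gripper": 1.5}, {"x": 0, "y": 0, "z": 0, "rx": 0, "ry": 0, "rz": 0, "gripper": 1.5}, {"x": 0, "y": 0, "z": 0, "rx": 0, "ry": 0, "rz": 0, "gripper": 1.5}]' --newtons 15

```text
t: 2.4
tcp_pos: [0.4809, 0.3001, 0.1686]
orientation: [180.0, 0.1, -171.9]
ft_force: [-1.0, -1.1, 3.9]
finger_gap: 0.293
finger_force: 15.0
```

Emit:
send_rows --targets '[{"x": 0, "y": 0, "z": 1, "rx": 0, "ry": 0, "rz": 0, "gripper": 1.5}, {"x": 0, "y": 0, "z": 2, "rx": 0, "ry": 0, "rz": 0, "gripper": 1.5}, {"x": 0, "y": 0, "z": 2, "rx": 0, "ry": 0, "rz": 0, "gripper": 1.5}, {"x": 0, "y": 0, "z": 2, "rx": 0, "ry": 0, "rz": 0, "gripper": 1.5}, {"x": 0, "y": 0, "z": 1.5, "rx": 0, "ry": 0, "rz": 0, "gripper": 1.5}, {"x": 0.6, "y": -2, "z": 0, "rx": 0, "ry": 0, "rz": 0.009, "gripper": 1.5}, {"x": 0.6, "y": -2, "z": 0, "rx": 0, "ry": 0, "rz": 0.009, "gripper": 1.5}, {"x": 0.6, "y": -2, "z": 0, "rx": 0, "ry": 0, "rz": 0.009, "gripper": 1.5}, {"x": 0.5, "y": -2, "z": 0, "rx": 0, "ry": 0, "rz": 0.009, "gripper": 1.5}, {"x": 0, "y": -2, "z": 0, "rx": 0, "ry": 0, "rz": 0.009, "gripper": 1.5}, {"x": 0, "y": -2, "z": 0, "rx": 0, "ry": 0, "rz": 0.009, "gripper": 1.5}]'

```text
t: 3.5
tcp_pos: [0.5032, 0.1792, 0.2527]
orientation: [180.0, -0.0, -168.8]
ft_force: [-0.5, 0.0, -2.6]
finger_gap: 0.29
finger_force: 15.0
```

Emit:
send_rows --targets '[{"x": 0, "y": -2, "z": 0, "rx": 0, "ry": 0, "rz": 0, "gripper": 1.5}, {"x": 0.2, "y": -2, "z": 0, "rx": 0, "ry": 0, "rz": 0, "gripper": 1.5}, {"x": 0.2, "y": -2, "z": 0, "rx": 0, "ry": 0, "rz": 0, "gripper": 1.5}, {"x": 0.2, "y": -2, "z": 0, "rx": 0, "ry": 0, "rz": 0, "gripper": 1.5}, {"x": 0.2, "y": -2, "z": 0, "rx": 0, "ry": 0, "rz": 0, "gripper": 1.5}, {"x": 0.2, "y": -2, "z": 0, "rx": 0, "ry": 0, "rz": 0, "gripper": 1.5}, {"x": 0, "y": -2, "z": 0, "rx": 0, "ry": 0, "rz": 0, "gripper": 1.5}, {"x": 0, "y": -0.4, "z": 0, "rx": 0, "ry": 0, "rz": 0, "gripper": 1.5}, {"x": 0, "y": 0, "z": 0, "rx": 0, "ry": 0, "rz": 0, "gripper": 1.5}, {"x": 0, "y": 0, "z": 0, "rx": 0, "ry": 0, "rz": 0, "gripper": 1.5}]'

```text
t: 4.5
tcp_pos: [0.5132, 0.0367, 0.2527]
orientation: [180.0, -0.0, -168.8]
ft_force: [-0.6, -0.2, -1.9]
finger_gap: 0.296
finger_force: 15.0
```

```bash
python3 -c "
from w import *
c=wrist('w3');s=snap('side','s3')
i=s['img'][130:290,240:420];cv2.imwrite('pics/s3c.png',cv2.resize(i,None,fx=3.5,fy=3.5,interpolation=cv2.INTER_CUBIC))
# project bar_mid etc.
for z in (.18,.186):print(z)
"
```

```text
4.5 [0.5132 0.0367 0.2527] [ 1.7997e+02 -1.0000e-02 -1.6881e+02] [  -9.2    3.2  101.3    0.    75.5 -110.4]
0.18
0.186
```

View pics/s3c.png

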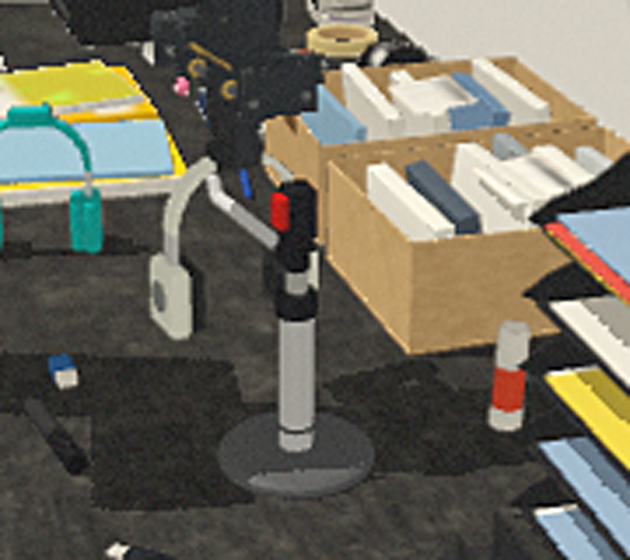

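View pics/w3.png

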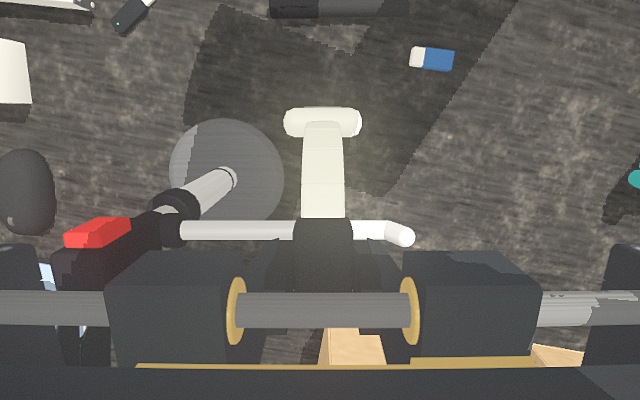

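The side crop shows the headset astride the bar, clear of the handle. The wrist view shows the bar level at row 230, passing under the pad at column 322, with the tip at (403,236). One quick bar check by depth.

```bash
python3 -c "
from w import *
c=load('w3')
for u,v in [(195,230),(220,230),(250,230),(280,231),(365,231),(378,231),(403,234),(322,228),(98,222),(30,190)]:print(u,v,pt(c,u,v))
print(observe()['t'])"
```

```text
195 230 [ 0.5293 -0.0381  0.1862]
220 230 [ 0.5263 -0.0232  0.1861]
250 230 [ 0.5227 -0.0054  0.1863]
280 231 [0.52   0.0123 0.1861]
365 231 [0.5102 0.0624 0.1858]
378 231 [0.5085 0.0699 0.1865]
403 234 [0.5043 0.0819 0.1966]
322 228 [0.4932 0.0328 0.2434]
98 222 [ 0.5195 -0.0745  0.2208]
30 190 [ 0.5872 -0.2737  0.0291]
4.6
```

Emit:
send_rows --targets '[{"x": 0.2, "y": 0, "z": -1, "rx": 0, "ry": 0, "rz": 0, "gripper": 1.5}, {"x": 0, "y": 0, "z": -1, "rx": 0, "ry": 0, "rz": 0, "gripper": 1.5}, {"x": 0, "y": 0, "z": -1, "rx": 0, "ry": 0, "rz": 0, "gripper": 1.5}, {"x": 0, "y": 0, "z": -0.5, "rx": 0, "ry": 0, "rz": 0, "gripper": 1.5}, {"x": 0, "y": 0, "z": -0.3, "rx": 0, "ry": 0, "rz": 0, "gripper": 1.5}, {"x": 0, "y": 0, "z": 0, "rx": 0, "ry": 0, "rz": 0, "gripper": 1.5}, {"x": 0, "y": 0, "z": 0, "rx": 0, "ry": 0, "rz": 0, "gripper": 1.5}]'

```text
t: 5.3
tcp_pos: [0.5156, 0.036, 0.2148]
orientation: [-180.0, 0.0, -168.8]
ft_force: [0.9, 0.4, -2.2]
finger_gap: 0.296
finger_force: 15.0
```

Emit:
send_rows --targets '[{"x": 0, "y": 0, "z": -0.1, "rx": 0, "ry": 0, "rz": 0, "gripper": 1.5}, {"x": 0, "y": 0, "z": 0, "rx": 0, "ry": 0, "rz": 0, "gripper": 1.5}, {"x": 0, "y": 0, "z": 0, "rx": 0, "ry": 0, "rz": 0, "gripper": 1.5}]'

```text
t: 5.6
tcp_pos: [0.5157, 0.036, 0.2143]
orientation: [-180.0, 0.0, -168.8]
ft_force: [-2.5, 0.6, 4.0]
finger_gap: 0.295
finger_force: 15.0
```

Contact with the bar is felt, so I release.

Emit:
send_rows --targets '[{"x": 0, "y": 0, "z": 0, "rx": 0, "ry": 0, "rz": 0, "gripper": 3.8}, {"x": 0, "y": 0, "z": 0, "rx": 0, "ry": 0, "rz": 0, "gripper": 3.8}, {"x": 0, "y": 0, "z": 0, "rx": 0, "ry": 0, "rz": 0, "gripper": 3.8}, {"x": 0, "y": 0, "z": 0, "rx": 0, "ry": 0, "rz": 0, "gripper": 3.8}, {"x": 0, "y": 0, "z": 0.5, "rx": 0, "ry": 0, "rz": 0, "gripper": 3.8}, {"x": 0, "y": 0, "z": 1, "rx": 0, "ry": 0, "rz": 0, "gripper": 3.8}, {"x": 0, "y": 0, "z": 2, "rx": 0, "ry": 0, "rz": 0, "gripper": 3.8}, {"x": 0, "y": 0, "z": 3, "rx": 0, "ry": 0, "rz": 0, "gripper": 3.8}, {"x": 0, "y": 0, "z": 3, "rx": 0, "ry": 0, "rz": 0, "gripper": 3.8}, {"x": 0, "y": 0, "z": 0, "rx": 0, "ry": 0, "rz": 0, "gripper": 3.8}, {"x": 0, "y": 0, "z": 0, "rx": 0, "ry": 0, "rz": 0, "gripper": 3.8}, {"x": 0, "y": 0, "z": 0, "rx": 0, "ry": 0, "rz": 0, "gripper": 3.8}]'

```text
t: 6.8
tcp_pos: [0.5148, 0.0362, 0.3078]
orientation: [180.0, -0.1, -168.8]
ft_force: [-0.5, 0.5, 0.0]
finger_gap: 0.434
finger_force: 0.0
```

```bash
python3 -c "
from w import *
c=wrist('w4');s=snap('side','s4')
i=s['img'][130:290,240:420];i=cv2.resize(i,None,fx=2.5,fy=2.5,interpolation=cv2.INTER_CUBIC)
cv2.imwrite('pics/s4c.png',np.hstack([i,cv2.resize(c['img'],None,fx=.5,fy=.5)[:].copy() if 0 else cv2.copyMakeBorder(cv2.resize(c['img'],(350,219)),0,i.shape[0]-219,0,0,cv2.BORDER_CONSTANT)]))
stat(c,.515,.036,.04,[('pad',.195,.215,80),('crown',.195,.215,256)])
stat(c,.5345,-.067,.03,[('handle',.236,.26,256)])
"
```

```text
6.8 [0.5148 0.0362 0.3078] [ 1.7997e+02 -9.0000e-02 -1.6882e+02] [  -9.2    0.7   97.4    0.    82.  -110.4]
pad 367 [0.5117 0.0324 0.2054] [0.4931 0.0213 0.1982] [0.5369 0.0502 0.2077] 179.5 [0.0063 0.0125]
crown 564 [0.5139 0.0359 0.2056] [0.4933 0.0216 0.1983] [0.5362 0.0506 0.2077] -169.1 [0.0075 0.0126]
handle 506 [ 0.5333 -0.0674  0.2424] [ 0.519  -0.08    0.2362] [ 0.5481 -0.0548  0.2455] -150.4 [0.007  0.0081]
```

View pics/s4c.png

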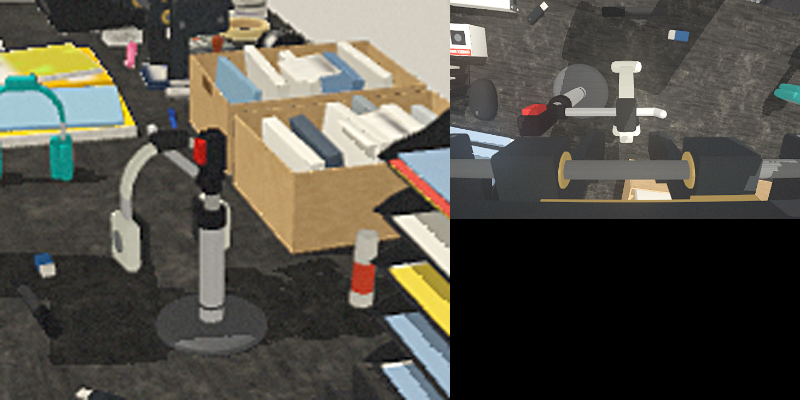

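The headset hangs freely on the bar: pad top at 0.206, and its centre about 25 mm along from bar_mid. The handle centre is about (0.534, -0.067). I turn 90° over it.

Emit:
send_rows --targets '[{"x": 0.2, "y": -1, "z": 0, "rx": 0, "ry": 0, "rz": -0.131, "gripper": 6.5}, {"x": 0.2, "y": -1, "z": 0, "rx": 0, "ry": 0, "rz": -0.131, "gripper": 6.5}, {"x": 0.2, "y": -1, "z": 0, "rx": 0, "ry": 0, "rz": -0.131, "gripper": 6.5}, {"x": 0.2, "y": -1, "z": 0, "rx": 0, "ry": 0, "rz": -0.131, "gripper": 6.5}, {"x": 0.2, "y": -1, "z": 0, "rx": 0, "ry": 0, "rz": -0.131, "gripper": 6.5}, {"x": 0.2, "y": -1, "z": 0, "rx": 0, "ry": 0, "rz": -0.131, "gripper": 6.5}, {"x": 0.2, "y": -1, "z": 0, "rx": 0, "ry": 0, "rz": -0.131, "gripper": 6.5}, {"x": 0.2, "y": -1, "z": 0, "rx": 0, "ry": 0, "rz": -0.131, "gripper": 6.5}, {"x": 0.2, "y": -1, "z": 0, "rx": 0, "ry": 0, "rz": -0.131, "gripper": 6.5}, {"x": 0.1, "y": -1, "z": 0, "rx": 0, "ry": 0, "rz": -0.131, "gripper": 6.5}, {"x": 0, "y": -0.3, "z": 0, "rx": 0, "ry": 0, "rz": -0.131, "gripper": 6.5}, {"x": 0, "y": 0, "z": 0, "rx": 0, "ry": 0, "rz": -0.13, "gripper": 6.5}]'

```text
t: 8.1
tcp_pos: [0.534, -0.0674, 0.3074]
orientation: [-179.9, -0.1, 100.8]
ft_force: [0.3, 0.3, 0.9]
finger_gap: 0.739
finger_force: 0.0
```

Emit:
send_rows --targets '[{"x": 0, "y": 0, "z": 0, "rx": 0, "ry": 0, "rz": 0, "gripper": 6.5}, {"x": 0, "y": 0, "z": 0, "rx": 0, "ry": 0, "rz": 0, "gripper": 6.5}]'

```text
t: 8.3
tcp_pos: [0.5341, -0.0668, 0.3079]
orientation: [-179.9, -0.0, 101.4]
ft_force: [-1.1, 0.7, -0.0]
finger_gap: 0.74
finger_force: 0.0
```

```bash
python3 -c "
from w import *
c=wrist('w5')
stat(c,.5345,-.067,.03,[('handle',.236,.26,256)])
"
```

```text
8.3 [ 0.5341 -0.0668  0.3079] [-1.7993e+02 -4.0000e-02  1.0137e+02] [-19.8   3.7  94.3  -0.   82.1 -31.1]
handle 482 [ 0.5349 -0.0675  0.2427] [ 0.5193 -0.0808  0.2364] [ 0.5491 -0.0548  0.2456] -159.6 [0.0072 0.0081]
```

View pics/w5.png

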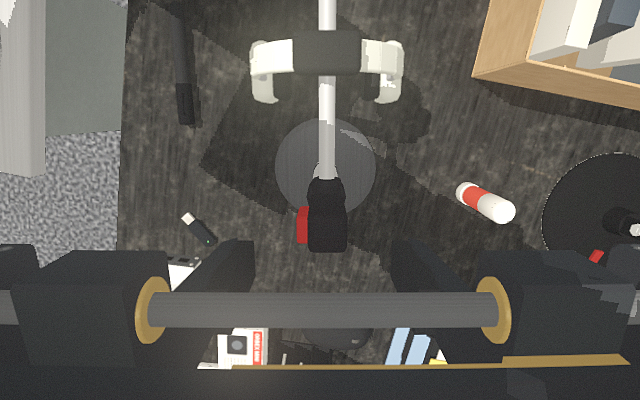

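The wrist view shows the handle at columns 307–347, centred between the fingers, with the red button on the left and the headset hanging clear at (327,50). Descending and squeezing.

Emit:
send_rows --targets '[{"x": 0, "y": 0, "z": -1.5, "rx": 0, "ry": 0, "rz": 0, "gripper": 6.5}, {"x": 0, "y": 0, "z": -2, "rx": 0, "ry": 0, "rz": 0, "gripper": 6.5}, {"x": 0, "y": 0, "z": -2, "rx": 0, "ry": 0, "rz": 0, "gripper": 6.5}, {"x": 0, "y": 0, "z": -1.5, "rx": 0, "ry": 0, "rz": 0, "gripper": 6.5}, {"x": 0, "y": 0, "z": -0.7, "rx": 0, "ry": 0, "rz": 0, "gripper": 6.5}, {"x": 0, "y": 0, "z": 0, "rx": 0, "ry": 0, "rz": 0, "gripper": 6.5}, {"x": 0, "y": 0, "z": 0, "rx": 0, "ry": 0, "rz": 0, "gripper": 2}, {"x": 0, "y": 0, "z": 0, "rx": 0, "ry": 0, "rz": 0, "gripper": 2}, {"x": 0, "y": 0, "z": 0, "rx": 0, "ry": 0, "rz": 0, "gripper": 2}, {"x": 0, "y": 0, "z": 0, "rx": 0, "ry": 0, "rz": 0, "gripper": 2}, {"x": 0, "y": 0, "z": 0, "rx": 0, "ry": 0, "rz": 0, "gripper": 2}, {"x": 0, "y": 0, "z": 0, "rx": 0, "ry": 0, "rz": 0, "gripper": 2}]' --newtons 25

```text
t: 9.55
tcp_pos: [0.5365, -0.0666, 0.2324]
orientation: [179.7, 0.0, 101.2]
ft_force: [10.5, 2.9, -3.3]
finger_gap: 0.268
finger_force: 25.0
```

Emit:
send_rows --targets '[{"x": 0.2, "y": 0.05, "z": 0, "rx": 0, "ry": 0, "rz": 0, "gripper": 2}, {"x": 0, "y": 0, "z": 0, "rx": 0, "ry": 0, "rz": 0, "gripper": 2}, {"x": 0, "y": 0, "z": 0, "rx": 0, "ry": 0, "rz": 0, "gripper": 2}]'

```text
t: 9.85
tcp_pos: [0.5367, -0.0666, 0.2321]
orientation: [180.0, 0.0, 101.2]
ft_force: [0.2, -0.9, 3.0]
finger_gap: 0.266
finger_force: 25.0
```

Balanced. Pulling up smoothly.

Emit:
send_rows --targets '[{"x": 0, "y": 0, "z": 0.3, "rx": 0, "ry": 0, "rz": 0, "gripper": 2}, {"x": 0, "y": 0, "z": 0.6, "rx": 0, "ry": 0, "rz": 0, "gripper": 2}, {"x": 0, "y": 0, "z": 0.8, "rx": 0, "ry": 0, "rz": 0, "gripper": 2}, {"x": 0, "y": 0, "z": 0.8, "rx": 0, "ry": 0, "rz": 0, "gripper": 2}, {"x": 0, "y": 0, "z": 0.8, "rx": 0, "ry": 0, "rz": 0, "gripper": 2}, {"x": 0, "y": 0, "z": 0.8, "rx": 0, "ry": 0, "rz": 0, "gripper": 2}, {"x": 0, "y": 0, "z": 0.8, "rx": 0, "ry": 0, "rz": 0, "gripper": 2}, {"x": 0, "y": 0, "z": 0.8, "rx": 0, "ry": 0, "rz": 0, "gripper": 2}, {"x": 0, "y": 0, "z": 0.8, "rx": 0, "ry": 0, "rz": 0, "gripper": 2}, {"x": 0, "y": 0, "z": 0.8, "rx": 0, "ry": 0, "rz": 0, "gripper": 2}, {"x": 0, "y": 0, "z": 0.5, "rx": 0, "ry": 0, "rz": 0, "gripper": 2}]'

```text
t: 10.95
tcp_pos: [0.5366, -0.0666, 0.3095]
orientation: [180.0, 0.0, 101.2]
ft_force: [6.3, -1.8, -6.4]
finger_gap: 0.27
finger_force: 25.0
```

Emit:
send_rows --targets '[{"x": 0, "y": 0, "z": 0.4, "rx": 0, "ry": 0, "rz": 0, "gripper": 2}, {"x": 0, "y": 0, "z": 0.4, "rx": 0, "ry": 0, "rz": 0, "gripper": 2}, {"x": 0, "y": 0, "z": 0.3, "rx": 0, "ry": 0, "rz": 0, "gripper": 2}, {"x": 0, "y": 0, "z": 0.1, "rx": 0, "ry": 0, "rz": 0, "gripper": 2}, {"x": 0, "y": 0, "z": 0, "rx": 0, "ry": 0, "rz": 0, "gripper": 2}, {"x": 0, "y": 0, "z": 0, "rx": 0, "ry": 0, "rz": 0, "gripper": 2}]'

```text
t: 11.55
tcp_pos: [0.5366, -0.0666, 0.3214]
orientation: [180.0, 0.0, 101.2]
ft_force: [4.7, -1.7, -3.6]
finger_gap: 0.268
finger_force: 25.0
```

Emit:
send_rows --targets '[{"x": 0, "y": 0, "z": 0.1, "rx": 0, "ry": 0, "rz": 0, "gripper": 2}, {"x": 0, "y": 0, "z": 0.1, "rx": 0, "ry": 0, "rz": 0, "gripper": 2}, {"x": 0, "y": 0, "z": 0, "rx": 0, "ry": 0, "rz": 0, "gripper": 2}, {"x": 0, "y": 0, "z": 0, "rx": 0, "ry": 0, "rz": 0, "gripper": 2}, {"x": 0, "y": 0, "z": 0, "rx": 0, "ry": 0, "rz": 0, "gripper": 2}, {"x": 0, "y": 0, "z": 0, "rx": 0, "ry": 0, "rz": 0, "gripper": 2}]'

```text
t: 12.15
tcp_pos: [0.5366, -0.0666, 0.3222]
orientation: [-180.0, -0.0, 101.2]
ft_force: [8.5, -2.3, -9.4]
finger_gap: 0.271
finger_force: 25.0
```

```bash
python3 -c "
from w import *
c=wrist('w6');s=snap('side','s6')
stat(c,.515,.036,.05,[('crown',.28,.305,256)])
for u in (318,322,326,330):
  for v in (140,160):print(u,v,pt(c,u,v))
i=s['img'][100:290,220:420];i=cv2.resize(i,None,fx=2.1,fy=2.1,interpolation=cv2.INTER_CUBIC)
cv2.imwrite('pics/s6c.png',np.hstack([i,cv2.copyMakeBorder(cv2.resize(c['img'],(370,231)),0,i.shape[0]-231,0,0,cv2.BORDER_CONSTANT)]))
"
```

```text
12.15 [ 0.5366 -0.0666  0.3222] [-1.7999e+02 -2.0000e-02  1.0116e+02] [-19.7   3.4  93.    0.   83.6 -30.8]
crown 1829 [0.5169 0.0331 0.2929] [0.4871 0.0207 0.2802] [0.5457 0.0482 0.2978] -168.8 [0.006  0.0159]
318 140 [ 0.5241 -0.0139  0.2761]
318 160 [ 0.526  -0.0237  0.2759]
322 140 [ 0.526  -0.0135  0.2765]
322 160 [ 0.528  -0.0233  0.2762]
326 140 [ 0.528  -0.0131  0.2764]
326 160 [ 0.5299 -0.0229  0.2763]
330 140 [ 0.53   -0.0128  0.2752]
330 160 [ 0.532  -0.0226  0.2755]
```

View pics/s6c.png

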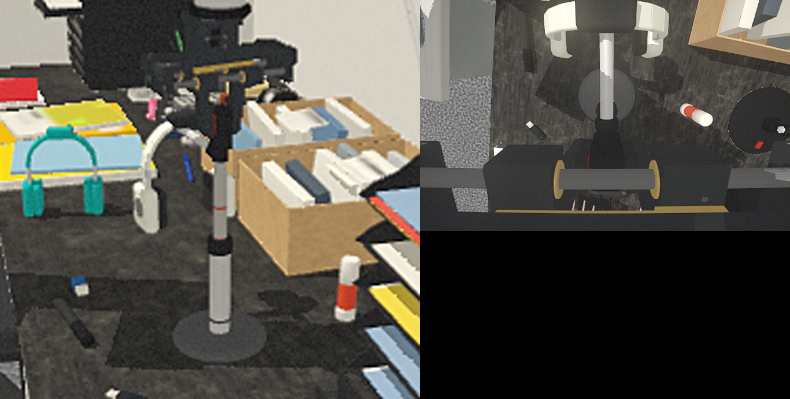

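The side view shows the mast fully out and the headset hanging upright. The bar top is at 0.276, a rise of 90 mm, and the gripper holds the button squeezed against the upper stop.

```bash
python3 -c "
from rig import finish_job
print(finish_job())"
```

```text
the job is handed in; nothing more can be done
None
```

I hung the white headset on the side bar and let go of it, then pulled the handle up to the second stop (measured rise 90 mm). The gripper is holding it there with the button squeezed, and I handed the job in at about 12 s; no verdict came back.

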